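# Seat the spare circuit board in the packing bench's card rack

## Task

Lift the circuit board out of its wooden rest and slide it handle upwards (either face forward) down the two guides of the sloping rack until it rests on the connector, then swing both ejector levers fully inwards so that they press it fully home. Let go of everything at the end, and do not push the other things on the bench about.

Things in the scene. Friction and masses are not known exactly. Their poses are not given: they have to be found in the camera images.
- rack: Steel base plate of the card rack, fixed, 170 mm (x -100 to +70) by 150 mm, 12 mm high; origin on the table. It carries the sloping card cage (slot), the connector and the two ejector levers.
- slot: The rack's card cage, leaning 30 deg. Origin: where the middle of the board's lower edge lies when fully home, 45 mm above the table. z: up along the guides and out of the mouth, tilted 30 deg from vertical towards the robot's side; y: across the board's width, to the left seen from the robot; x: square to the board's faces.
- slot_mouth (a point): Mouth of the slot, at slot (0, 0, 103) mm. Two aluminium channel guides at slot y = +-50 mm take the board's side edges, from slot z -9 to 85 mm; 11 mm wide for the 8 mm board, 103 mm between their floors. Above that both flare to the mouth, to about 30 mm wide (x); in y to 112 mm at slot z 92 mm.
- connector (a joint): Sprung connector bar, 60 mm long, at the bottom of the slot; m pressed down along the guides (0 to 0.010). At 0 its top is at slot z = 8 mm, so a board let go rests 8 mm short of home. 3.3 N starts it moving, 6 N holds the board home; it springs back unless the shut levers hold the board down.
- lever_left (a joint): Left grey ejector lever of the rack, rad. Pivot at slot (0, 66, 90) mm, axis slot x. 0 = shut: its arm leans 0.35 rad inwards of slot z, its nose bearing on the board's shoulder beside the handle; positive = swung outwards (tip to slot +y), up to 1.05. Starts 0.82 to 1.0, clear of the board's path. Stays where left (0.17 N m: 4 to 10 N near the tip). Shutting both drives the board the last 8 mm home.
- lever_right (a joint): Right ejector lever, mirror image: pivot at slot (0, -66, 90) mm, 0 = shut, positive = swung outwards (tip to slot -y).
- lever_left_tip (a point): Centre of the left lever's tip bead, 69 mm from the pivot. The lever is a bar 10 mm wide in its swing plane and 12 mm thick (slot x), 75 mm from pivot to end; the bead is a cross cylinder 12 mm across, 16 mm long in x.
- lever_right_tip (a point): Centre of the right lever's tip bead, 69 mm from the pivot; sizes as the left.
- board_handle (a point): Centre of the grey handle on the circuit board (0.15-0.31 kg): 52 mm wide (y), 40 mm high, 14 mm thick (x). z: from the board's lower edge up to the handle; x: square to its faces, which are alike. Board below it 100 mm wide (lowest 8 mm: 90), 100 mm high, 8 mm thick. This point is 120 mm above the lower edge, 20 mm above the shoulders; fully home it is at slot (0, 0, 120) mm.
- rest: Fixed plywood rest, 110 x 130 mm, 45 mm high; origin under its middle on the table. At the start the board stands handle up, leaning at most 4 deg, in its slot: 10 mm wide, 33 mm deep, along the rest's y, floor 12 mm above the table, 20 mm high end stops.
- tape_roll: roll of paper packing tape lying flat, 100 mm across, 48 mm high; loose, not part of the job. Origin: centre of its underside.
- label_roll: roll of blank labels standing on end, 56 mm across, 60 mm high, between the rack and the rest; loose, not part of the job. Origin: centre of its underside.
- spool: white flanged plastic spool standing on end, 70 mm across, 80 mm high; loose, not part of the job. Origin: centre of its underside.
- parcel: small taped carton, 90 x 140 mm, 60 mm high; loose, not part of the job. Origin: centre of its underside.
- pen_cup: empty black plastic cup, 76 mm across, 95 mm high; loose, not part of the job. Origin: centre of its underside.
- stapler: stapler lying on its foot, 140 x 36 mm, 55 mm high; loose, not part of the job. Origin: centre of its underside.

How it is judged:
By the outcome, as a careful person would: the job done as asked, in the order asked, and still so for the second after the job is handed in, with the robot touching nothing.
It also fails if it takes over 54 s, if anything falls off the work surface, if the arm or the gripper's body presses on something with over 40 N, if the wrist force passes 120 N, or if a joint passes its speed limit or range.

## Robot

A 6-joint arm with a two-finger parallel gripper is mounted at the origin on the work surface. World frame = base frame: x ahead of the robot, y to its left, z up, the work surface at z = 0. Lengths are in m, angles in rad, forces in N, time in s.
With the tool pointing down it reaches from about 0.35 to 0.775 m from the base axis. Payload 7.3 kg.
Tool frame: the origin (TCP) lies on the centre line of the jaws, within the pads' length; the fingertips stand 17 mm ahead of it and the grasp point (between the pads) lies 2 mm behind it (robot.tip_extent is the distance from the TCP to the fingertips, in m); z points along the fingers, y is the line along which they close (so a half turn about z gives the same grasp; the last joint's range is limited). The gripper opens to 92 mm and grips with 3 to 60 N. Pads are 19 mm wide; open, the fingers measure 130 mm over their backs; the gripper's body (75 mm by 190 mm) begins 47 mm behind the grasp point.
Start: joints at [1.034, 0.342, 1.524, -0, 1.275, -0.146], TCP at [0.2, 0.485, 0.244] pointing down, gripper open.
Joint ranges: [-2.53, 2.53], [-0.77, 2.02], [0.04, 2.7], [-1, 4.14], [0.28, 2.66], [-3.11, 3.11]. Speed limits (rad/s): [2.57, 2.57, 3.14, 3.14, 3.14, 3.14].

## Interface

Orientations are given as [roll, pitch, yaw] about the fixed x, y, z axes, in that order (R = Rz(yaw) Ry(pitch) Rx(roll)).
In Python, from cell import robot gives the robot as it stands.
- The arm moves only by the tool step_arm, never from a script. Its argument "motion" is a list of rows, each a list of 2 entries, a list of its own where there are three numbers: the shift along the tool's x, y, z in units of 60 mm (1.0 is 60 mm), then the turn about the tool's z in rad. In form: [[[x, y, z], spin], ...]. A call has 1 to 10 rows; each row is the pose to reach, as a shift and turn from the pose commanded when the call began, along the tool's axes at that moment; what a row does not reach only later rows make up. A row lasts 1/8 s, in which the tool goes at most 62.5 mm and 10.7 degrees, less where a joint would pass 70% of its speed; a pose out of reach is approached as far as the arm can. A call with a gripper value outside its range is refused whole. "hand" is the closure in counts, from 0 (fully open) to 255 (shut), set as the call begins (left out, the last holds). The fingers move at their own pace and stop on an object; "squeeze" is the grip in N (left out, the last holds). Time passes only in rows, so rows that repeat a pose let the fingers close. It gives the time, the measured TCP pose, the force, the opening and the grip force at its end, in the units of the state.
- robot.observe(): the state, without advancing time (a new reading comes with each control period).
- robot.read_camera(name): name is "scene" or "top" or "wrist"; returns a dict with "pixels" (400x640x3 uint8, red, green, blue), "intrinsics" (3x3 intrinsics, pixels), "xyz" and "rotation" of the camera in the world; the wrist camera has in their place "T_tool_cam" (4x4, takes a point from camera to tool coordinates, whose origin is the TCP and whose axes are the flange's). Camera axes: x right, y up, looking along -z (the intrinsics and any distortion apply to the point x, -y, -z); pixel columns grow to the right and rows downward; lengths in m; the calibration is good to about 2 mm. The wrist camera is an equidistant fisheye: a pixel r from the principal point sees the ray r / f radians off the axis. A picture is of the moment at which its call begins: read the wrist's pose just before it. There is no depth.
- robot.hand_in(): hands the job in; it is judged then, once.
The state is a dict: "time": time; "qpos": joint angles; "qvel": joint speeds; "joint_efforts": joint torques, N m; "tool_pos": TCP position; "tool_rot": TCP orientation; "contact_force": force on the tool from outside, world axes, zero at the start; "torque": the same for the moment, N m; "opening": finger opening in m; "grip_force": force on a finger pad.
Only numpy, scipy, OpenCV 4.12 (cv2) and the standard library are available. Lean on these libraries where they do the work, as an engineer would, in place of code of your own. Each camera call takes 0.05 s, during which the arm holds its last target. There are 200 camera calls.

## Working session

There is one attempt and no reset: what is moved stays moved. The work goes in short steps, Python scripts to look and compute and a tool call to move; the robot and the scene stay as the last step left them, time stands still between calls to the robot, and variables do not carry over. Pictures are saved under pics/ and viewed, at most 10 in all, crops included, and the job is handed in when it is done.

Besides the shell and the picture viewer there is one more tool, called after "Emit:" in YAML: its name, and indented under it one key for each argument. step_arm: Moves the arm, as the interface text tells. Its arguments: {"type":"object","properties":{"motion":{"type":"array"},"hand":{"type":"number"},"squeeze":{"type":"number"}},"required":["motion"]}

```bash
ls; mkdir -p pics
python3 - <<'E'
from cell import robot
import cv2,numpy as np
print(robot.observe())
ims=[]
for n in ("scene","top","wrist"):
    c=robot.read_camera(n); np.save(f"pics/{n}0.npy",c,allow_pickle=True)
    cv2.imwrite(f"pics/{n}0.png",c["pixels"][:,:,::-1])
    print(n,{k:v for k,v in c.items() if k!="pixels"})
print(robot.tip_extent)
E
```

```text
pics
{'time': 0.0, 'qpos': array([ 1.03398758e+00,  3.42701651e-01,  1.52502920e+00,  3.58662162e-06,
        1.27540424e+00, -1.45980234e-01]), 'qvel': array([ 1.91826595e-03, -1.04406090e-03, -4.37777067e-05, -2.49215747e-04,
       -1.36582018e-03, -1.33905254e-03]), 'joint_efforts': array([-2.00930222e-04, -4.31235301e+01, -2.44222283e+01,  7.18464120e-02,
        5.57242404e-02, -6.44187321e-05]), 'tool_pos': array([0.19976894, 0.48508666, 0.24305163]), 'tool_rot': array([-3.14006712e+00, -2.27760000e-04,  2.75076293e+00]), 'contact_force': array([-0.36321275,  0.87627022, -0.28679842]), 'torque': array([ 0.02407359,  0.03457075, -0.03128094]), 'grip_force': 0.0, 'opening': 0.09188120210382147}
scene {'intrinsics': array([[417.70914482,   0.        , 319.20196527],
       [  0.        , 417.70914482, 196.14580111],
       [  0.        ,   0.        ,   1.        ]]), 'xyz': array([1.44551798, 0.06678095, 1.15480053]), 'rotation': array([ 0.68160346, -0.00598254,  1.69025025])}
top {'intrinsics': array([[486.93937518,   0.        , 323.11962072],
       [  0.        , 486.93937518, 193.14681742],
       [  0.        ,   0.        ,   1.        ]]), 'xyz': array([ 0.31130168, -0.03058808,  1.7757827 ]), 'rotation': array([ 0.17253037,  0.00501865, -1.58980712])}
wrist {'intrinsics': array([[309.70691629,   0.        , 322.11675354],
       [  0.        , 309.70691629, 197.32828899],
       [  0.        ,   0.        ,   1.        ]]), 'T_tool_cam': array([[-4.73181837e-04,  9.51790600e-01,  3.06748155e-01,
         8.42483498e-02],
       [ 9.99999850e-01,  5.35341115e-04, -1.18503971e-04,
         9.93966449e-04],
       [-2.77005865e-04,  3.06748053e-01, -9.51790710e-01,
        -1.41293006e-01],
       [ 0.00000000e+00,  0.00000000e+00,  0.00000000e+00,
         1.00000000e+00]])}
0.017
```

View pics/scene0.png

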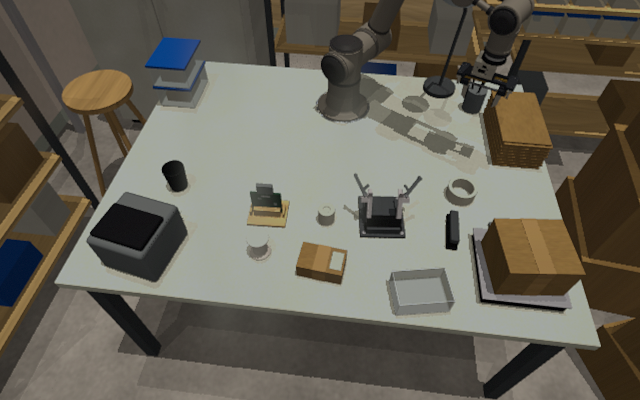

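View pics/top0.png

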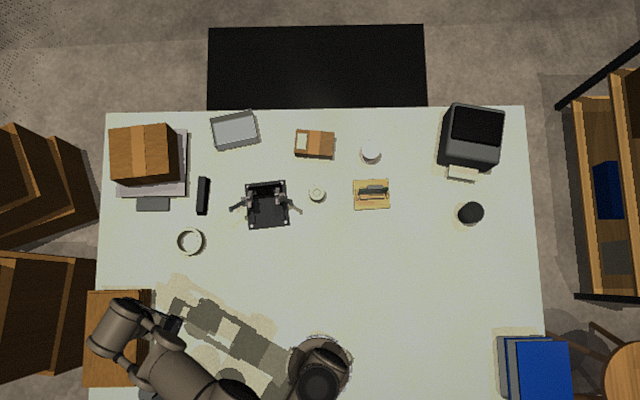

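Scene view: the rack is at about (382,215), the board in its rest at (267,205), and the label roll at (326,213) between them. Top view: rack at (267,204), rest at (371,194). I'll enlarge both.

```bash
cat > h.py <<'E'
import numpy as np,cv2
from scipy.spatial.transform import Rotation as R
def load(n): return np.load(f"pics/{n}.npy",allow_pickle=True).item()
def camRt(c):
    if "T_tool_cam" in c:
        T=c["Ttool"]@c["T_tool_cam"]; return T[:3,:3],T[:3,3]
    return R.from_euler("xyz",c["rotation"]).as_matrix(),np.array(c["xyz"])
def ray(c,uv):
    K=c["intrinsics"];x=(uv[0]-K[0,2])/K[0,0];y=(uv[1]-K[1,2])/K[1,1]
    if "T_tool_cam" in c:
        r=np.hypot(x,y);s=np.sin(r)/r if r>1e-9 else 1;d=np.array([x*s,-y*s,-np.cos(r)])
    else: d=np.array([x,-y,-1]);d/=np.linalg.norm(d)
    Rm,t=camRt(c);return t,Rm@d
def atz(c,uv,z):
    t,d=ray(c,uv);return t+d*(z-t[2])/d[2]
def proj(c,P):
    Rm,t=camRt(c);p=(np.atleast_2d(P)-t)@Rm;x,y,z=p[:,0],-p[:,1],-p[:,2]
    K=c["intrinsics"]
    if "T_tool_cam" in c:
        q=np.hypot(x,y);th=np.arctan2(q,z);k=th/np.maximum(q,1e-9)
    else: k=1/z
    return np.c_[K[0,0]*x*k+K[0,2],K[1,1]*y*k+K[1,2]]
def tri(cs,uvs):
    A=np.zeros((3,3));b=np.zeros(3)
    for c,u in zip(cs,uvs):
        t,d=ray(c,u);M=np.eye(3)-np.outer(d,d);A+=M;b+=M@t
    return np.linalg.solve(A,b)
def snap(n,name):
    from cell import robot
    o=robot.observe();c=robot.read_camera(n);T=np.eye(4)
    T[:3,:3]=R.from_euler("xyz",o["tool_rot"]).as_matrix();T[:3,3]=o["tool_pos"];c["Ttool"]=T
    np.save(f"pics/{name}.npy",c,allow_pickle=True);return c
E
python3 - <<'E'
from h import *
t=load("top0");s=load("scene0")
for n,p in dict(rack=(267,204),rest=(371,194),label=(317,195),tape=(190,241),spool=(371,150),stap=(203,196),parcel=(314,143),cup=(471,212)).items(): print(n,atz(t,p,0.03).round(3))
a=cv2.resize(t["pixels"][170:235,225:400],None,fx=4,fy=4,interpolation=2)
b=cv2.resize(s["pixels"][165:245,240:430],None,fx=4,fy=4,interpolation=2)
im=np.zeros((580,760,3),np.uint8);im[:260,:700]=a;im[260:]=b
cv2.imwrite("pics/crop1.png",np.clip(im[:,:,::-1]*1.3,0,255))
E
```

```text
rack [0.58  0.177 0.03 ]
rest [ 0.609 -0.202  0.03 ]
label [ 0.609 -0.005  0.03 ]
tape [0.451 0.453 0.03 ]
spool [ 0.774 -0.208  0.03 ]
stap [0.614 0.41  0.03 ]
parcel [0.805 0.003 0.03 ]
cup [ 0.536 -0.56   0.03 ][ WARN:0@0.173] global loadsave.cpp:1063 imwrite_ Unsupported depth image for selected encoder is fallbacked to CV_8U.
```

View pics/crop1.png

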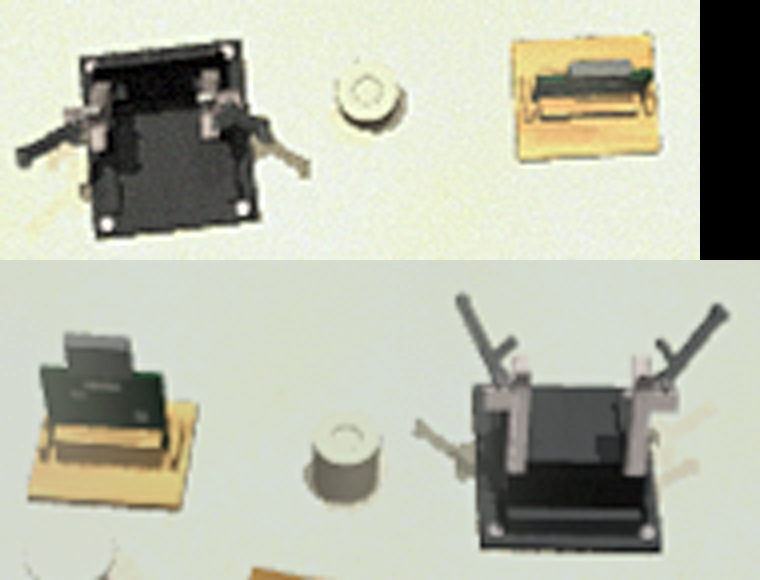

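Enlarged view: in the top crop the rack plate's corner screws are at about (90,66), (228,50), (243,208) and (106,224). The lever tips are at (24,157) and (305,170), and the board handle is at (600,68). In the scene crop the lever tips are at (463,300) and (720,312). Next I'll move the wrist camera over the rack for a closer look.

```bash
cat >> h.py <<'E'
def goal(p,yaw=None):
    from cell import robot
    o=robot.observe();Rm=R.from_euler("xyz",o["tool_rot"]).as_matrix()
    d=Rm.T@(np.array(p)-o["tool_pos"])
    y0=o["tool_rot"][2];s=0 if yaw is None else (y0-yaw+np.pi)%(2*np.pi)-np.pi
    print("shift",(d/.06).round(3),"spin",round(s,4),"rows>=",np.ceil(max(np.linalg.norm(d)/.0625,abs(s)/.187)),"t",o["time"])
E
python3 - <<'E'
from h import *
goal([.48,.17,.34],np.pi)
E
```

```text
shift [-6.319 -3.08  -1.611] spin -0.3908 rows>= 7.0 t 0.15
```

Emit:
step_arm:
  motion:
    - [[-3.0, -1.5, -1.6], -0.2]
    - [[-6.32, -3.08, -1.61], -0.39]
    - [[-6.32, -3.08, -1.61], -0.39]
    - [[-6.32, -3.08, -1.61], -0.39]
    - [[-6.32, -3.08, -1.61], -0.39]
    - [[-6.32, -3.08, -1.61], -0.39]
    - [[-6.32, -3.08, -1.61], -0.39]
    - [[-6.32, -3.08, -1.61], -0.39]
    - [[-6.32, -3.08, -1.61], -0.39]
    - [[-6.32, -3.08, -1.61], -0.39]

```text
time: 1.4
tool_pos: [0.4792, 0.1712, 0.34]
tool_rot: [3.141, -0.001, -3.141]
contact_force: [0.2, -0.6, 0.4]
opening: 0.0921
grip_force: 0.0
```

Run:
```python
from h import *
c=snap("wrist","w1"); cv2.imwrite("pics/w1.png",cv2.resize(c["pixels"][:,:,::-1],(800,500),interpolation=2))
goal([.5,-.2,.32],np.pi)
```

```text
shift [-0.339 -6.19   0.334] spin 0.0012 rows>= 6.0 t 1.45
```

View pics/w1.png

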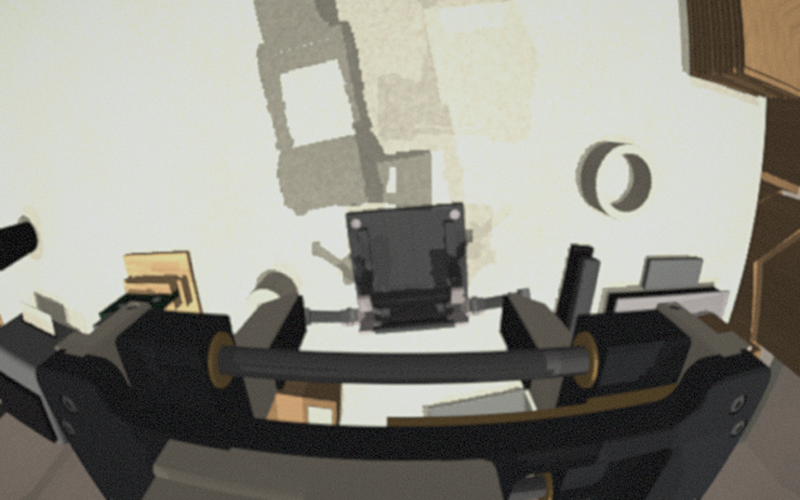

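The rack is at image (410,265), upside down with the robot side at the top. The gripper hides the far half, including the lever tips at about (290,315) and (525,300). I'll move further out so the camera looks straight down on it.

Emit:
step_arm:
  motion:
    - [[-1.0, 0, 0.2], 0]
    - [[-2.0, 0, 0.2], 0]
    - [[-2.0, 0, 0.2], 0]
    - [[-2.0, 0, 0.2], 0]
    - [[-2.0, 0, 0.2], 0]

```text
time: 2.08
tool_pos: [0.5989, 0.1708, 0.3297]
tool_rot: [3.141, 0.001, -3.141]
contact_force: [-0.1, 0.1, -0.4]
opening: 0.0916
grip_force: 0.0
```

Run:
```python
from h import *
c=snap("wrist","w2"); print(c["Ttool"].round(4))
goal([.62,-.2,.32],np.pi)
```

```text
[[-1.000e+00 -6.000e-04  1.400e-03  5.989e-01]
 [-6.000e-04  1.000e+00  4.000e-04  1.708e-01]
 [-1.400e-03  4.000e-04 -1.000e+00  3.297e-01]
 [ 0.000e+00  0.000e+00  0.000e+00  1.000e+00]]
shift [-0.348 -6.177  0.163] spin 0.0003 rows>= 6.0 t 2.125
```

Emit:
step_arm:
  motion:
    - [[-0.3, -1.0, 0.1], 0]
    - [[-0.3, -2.0, 0.1], 0]
    - [[-0.3, -3.0, 0.1], 0]
    - [[-0.3, -4.0, 0.1], 0]
    - [[-0.3, -5.0, 0.1], 0]
    - [[-0.35, -6.18, 0.16], 0]
    - [[-0.35, -6.18, 0.16], 0]
    - [[-0.35, -6.18, 0.16], 0]
    - [[-0.35, -6.18, 0.16], 0]

```text
time: 3.25
tool_pos: [0.6209, -0.1988, 0.3196]
tool_rot: [3.141, 0.001, -3.14]
contact_force: [-0.2, 0.4, -0.1]
opening: 0.0918
grip_force: 0.0
```

Run:
```python
from h import *
c=snap("wrist","w3"); w=load("w2")
pr=lambda c,P:proj(c,P)[0].round(0)
print(pr(w,[.58,.177,.06]),pr(c,[.609,-.202,.06]))
a=cv2.resize(w["pixels"][60:300,160:480],(800,600),interpolation=2)
cv2.imwrite("pics/w2c.png",np.clip(a[:,:,::-1]*1.2,0,255).astype(np.uint8))
a=cv2.resize(c["pixels"][60:300,160:480],(800,600),interpolation=2)
cv2.imwrite("pics/w3c.png",np.clip(a[:,:,::-1]*1.2,0,255).astype(np.uint8))
```

```text
[326. 149.] [319. 155.]
```

View pics/w2c.png

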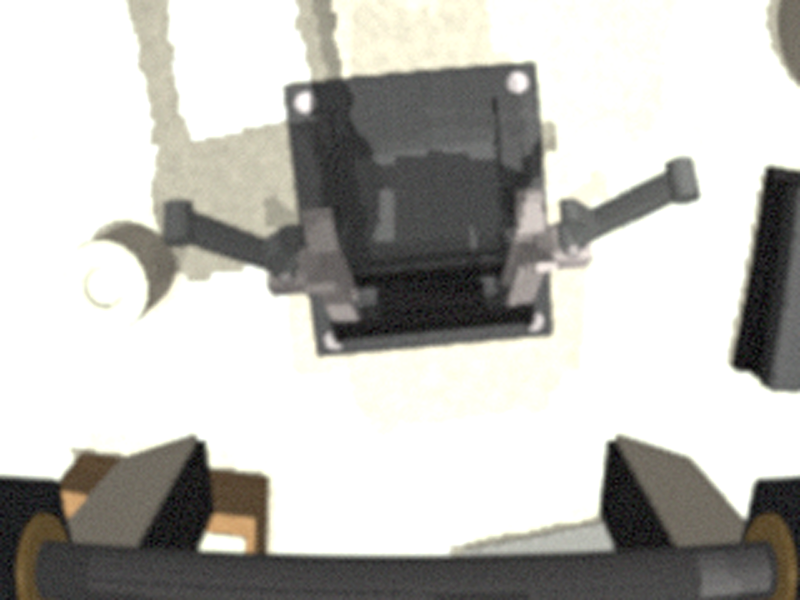

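View pics/w3c.png

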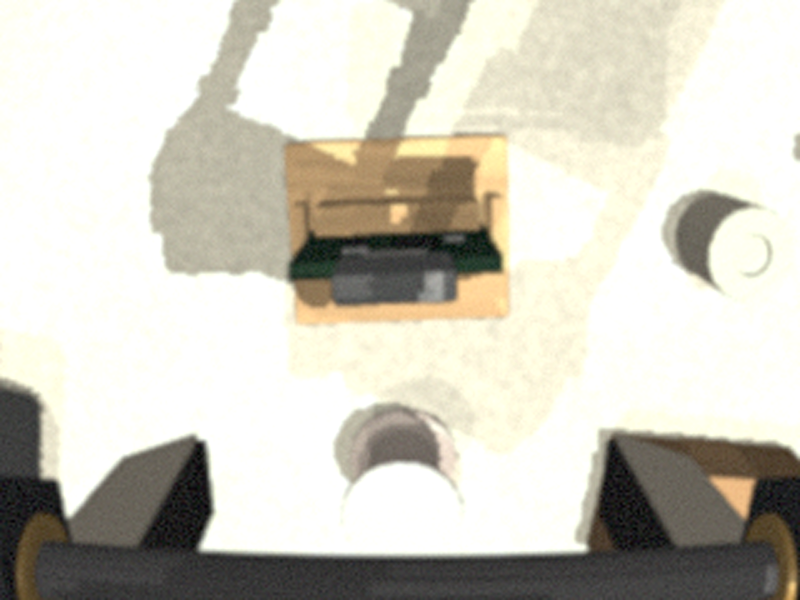

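w2: plate corners at (288,87), (535,63), (550,332) and (319,354), and lever beads at (178,222) and (682,180). w3: rest corners at (287,143), (507,135), (510,317) and (297,323). The board's shoulders run (290,275)–(500,268), and the far top edge of the handle runs (333,302)–(457,299).

Run:
```python
from h import *
from scipy.optimize import least_squares
t,s,w2,w3=load("top0"),load("scene0"),load("w2"),load("w3")
wc=lambda p:(p[0]/2.5+160-.3,p[1]/2.5+60-.3)
tc=lambda p:(p[0]/4+225-.4,p[1]/4+170-.4)
sc=lambda p:(p[0]/4+240-.4,(p[1]-260)/4+165-.4)
def rect(c,pts,z,lx,ly,x0):
    P=np.array([atz(c,wc(p),z)[:2] for p in pts])  # robot -y, robot +y, far +y, far -y
    M=np.array([[x0,-ly/2],[x0,ly/2],[x0+lx,ly/2],[x0+lx,-ly/2]])
    f=lambda v:(M@R.from_euler("z",v[2]).as_matrix()[:2,:2].T+v[:2]-P).ravel()
    r=least_squares(f,[.6,0,0]); print(r.x.round(4),np.degrees(r.x[2]).round(2),"res mm",(r.fun.reshape(4,2)*1e3).round(1).tolist())
    return r.x
rk=rect(w2,[(288,87),(535,63),(550,332),(319,354)],.012,.170,.150,-.1)
for lx,ly in((.110,.130),):
    rs=rect(w3,[(287,143),(507,135),(510,317),(297,323)],.045,lx,ly,-lx/2)
# levers
TL=tri([t,s,w2],[tc((24,157)),sc((722,312)),wc((682,180))]);TR=tri([t,s,w2],[tc((305,170)),sc((462,300)),wc((178,222))])
print("tips",TL.round(4),TR.round(4))
for c,L,Rr in((t,tc((24,157)),tc((305,170))),(s,sc((722,312)),sc((462,300))),(w2,wc((682,180)),wc((178,222)))):
    print(proj(c,TL)[0]-L,proj(c,TR)[0]-Rr)
obs=[(t,tc((24,157)),tc((305,170)),.4),(s,sc((722,312)),sc((462,300)),.5),(w2,wc((682,180)),wc((178,222)),1)]
def slotT(v): return R.from_euler("z",v[2]).as_matrix()@R.from_euler("y",-30,degrees=True).as_matrix(),np.array([v[0],v[1],.045])
def f(v):
    Rm,o=slotT(v);r=[]
    l=np.array([0,66+69*np.sin(v[3]-.35),90+69*np.cos(v[3]-.35)])/1e3
    q=np.array([0,-66-69*np.sin(v[4]-.35),90+69*np.cos(v[4]-.35)])/1e3
    for c,a,b,w in obs: r+=[w*(proj(c,Rm@l+o)[0]-a),w*(proj(c,Rm@q+o)[0]-b)]
    return np.r_[np.concatenate(r),(v[3:]-.91)/.05]
r=least_squares(f,[.58,.177,0,.9,.9]);print("slot",r.x.round(4),r.fun.round(1))
print("slot in rack",R.from_euler("z",-rk[2]).apply([*(r.x[:2]-rk[:2]),0]).round(4))
# board: shoulders z~.112 ; handle top z .152
for p,z in(((290,277),.112),((500,270),.112),((333,303),.152),((457,299),.152)): print(p,atz(w3,wc(p),z).round(4))
```

```text
[0.5952 0.1842 0.0936] 5.36 res mm [[-2.4, -2.9], [-1.8, 1.7], [2.3, 2.8], [1.9, -1.6]]
[ 0.6068 -0.2007  0.0334] 1.92 res mm [[-4.4, -6.2], [-4.5, 6.0], [4.1, 5.1], [4.8, -5.0]]
tips [0.5428 0.2816 0.1758] [0.545  0.0683 0.1584]
[-0.41495977  0.19560706] [-6.09772582 -4.23762251]
[-4.73731459e-01 -2.90559277e-04] [-3.78199653  0.94266698]
[0.06712519 0.719725  ] [ -8.49708576 -16.04393218]
slot [0.6252 0.1881 0.0848 0.8803 0.8888] [-0.2  0.2 -4.1 -3.7 -0.2  0.1  0.1  0.7  0.3  0.  -0.8 -0.5 -0.6 -0.4]
slot in rack [0.0302 0.0011 0.    ]
(290, 277) [ 0.6171 -0.2515  0.112 ]
(500, 270) [ 0.6138 -0.1541  0.112 ]
(333, 303) [ 0.6191 -0.2278  0.152 ]
(457, 299) [ 0.6174 -0.1766  0.152 ]
```

Run:
```python
from h import *
from scipy.optimize import least_squares
t,s,w2,w3=load("top0"),load("scene0"),load("w2"),load("w3")
wc=lambda p:(p[0]/2.5+160-.3,p[1]/2.5+60-.3)
tc=lambda p:(p[0]/4+225-.4,p[1]/4+170-.4)
sc=lambda p:(p[0]/4+240-.4,(p[1]-260)/4+165-.4)
obs=[(t,tc((24,157)),tc((264,132)),.4),(s,sc((722,312)),sc((462,300)),.5),(w2,wc((682,180)),wc((178,222)),1)]
def slotT(v): return R.from_euler("z",v[2]).as_matrix()@R.from_euler("y",-30,degrees=True).as_matrix(),np.array([v[0],v[1],.045])
def f(v):
    Rm,o=slotT(v);r=[]
    l=np.array([0,66+69*np.sin(v[3]-.35),90+69*np.cos(v[3]-.35)])/1e3
    q=np.array([0,-66-69*np.sin(v[4]-.35),90+69*np.cos(v[4]-.35)])/1e3
    for c,a,b,w in obs: r+=[w*(proj(c,Rm@l+o)[0]-a),w*(proj(c,Rm@q+o)[0]-b)]
    return np.r_[np.concatenate(r),(v[3:]-.91)/.1]
r=least_squares(f,[.58,.177,0.09,.9,.9]);print("slot",r.x.round(4),r.fun.round(1))
print("slot in rack",R.from_euler("z",-.0936).apply([*(r.x[:2]-[.5952,.1842]),0]).round(4))
Rm,o=slotT(r.x)
im=w2["pixels"].copy()
im=cv2.resize(im[60:300,160:480],(800,600),interpolation=2)
def dot(P,col,im=im,c=w2):
    for u in proj(c,P@Rm.T+o): cv2.circle(im,tuple(int(a) for a in ((u-[160,60])*2.5)),3,col,-1)
for y in(-51.5,51.5):
    for z in(-9,85):
        for x in(-5.5,5.5): dot(np.array([[x,y,z]])/1e3,(255,0,0))
for y in(-56,56):
    for x in(-15,15): dot(np.array([[x,y,103]])/1e3,(0,255,0))
dot(np.array([[0,66,90],[0,-66,90],[0,0,103]])/1e3,(0,0,255))
cv2.imwrite("pics/ov.png",im[30:400,120:750,::-1])
```

```text
slot [0.6256 0.188  0.0889 0.8837 0.8681] [-0.2  0.2 -0.1  0.1 -0.2  0.1  0.2  0.7  0.1  0.  -0.1 -0.1 -0.3 -0.4]
slot in rack [0.0306 0.001  0.    ]
```

View pics/ov.png

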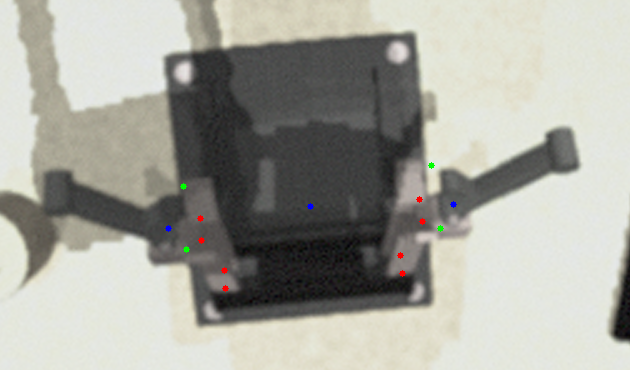

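The overlay agrees: the guide and mouth points land on the channels, and the slot comes out at rack (30, 0) mm. The slot origin is (0.6255, 0.188) with yaw 0.09. The handle is at (0.611, -0.2025) with yaw 0.033. Now I'll grasp the handle across its 52 mm width, so the board can pivot in the grip.

Run:
```python
from h import *
goal([.611,-.2025,.137],np.pi+.033)
```

```text
shift [ 0.17  -0.062  3.042] spin -0.0315 rows>= 3.0 t 3.3
```

Emit:
step_arm:
  motion:
    - [[0.17, -0.06, 0.9], -0.0315]
    - [[0.17, -0.06, 1.7], -0.0315]
    - [[0.17, -0.06, 2.3], -0.0315]
    - [[0.17, -0.06, 2.7], -0.0315]
    - [[0.17, -0.06, 3.04], -0.0315]
    - [[0.17, -0.06, 3.04], -0.0315]
    - [[0.17, -0.06, 3.04], -0.0315]

```text
time: 4.18
tool_pos: [0.6114, -0.2037, 0.1376]
tool_rot: [-3.141, 0.002, -3.11]
contact_force: [-0.7, -0.2, 0.1]
opening: 0.0918
grip_force: 0.0
```

Emit:
step_arm:
  motion:
    - [[0, 0, 0], 0]
    - [[0, 0, 0], 0]
    - [[0, 0, 0], 0]
    - [[0, 0, 0], 0]
    - [[0, 0, 0], 0]
    - [[0, 0, 0], 0]
    - [[0, 0, 0], 0]
  hand: 150
  squeeze: 15

```text
time: 5.05
tool_pos: [0.6107, -0.2044, 0.1363]
tool_rot: [3.142, 0.0, -3.111]
contact_force: [-0.7, 0.2, 0.1]
opening: 0.0522
grip_force: 15.0
```

The handle is gripped at 52 mm. The tool can't tilt, so I'll draw the board almost out of the rest slot and lean it 30° toward the robot over the slot's near rim. It will pivot in a light grip, which I'll then tighten.

Emit:
step_arm:
  motion:
    - [[0, 0, -0.15], 0]
    - [[0, 0, -0.3], 0]
    - [[0, 0, -0.467], 0]
    - [[0, 0, -0.467], 0]
    - [[0, 0, -0.467], 0]

```text
time: 5.68
tool_pos: [0.6106, -0.2043, 0.1642]
tool_rot: [3.141, -0.0, -3.111]
contact_force: [0.2, 0.0, -2.6]
opening: 0.0516
grip_force: 15.0
```

Emit:
step_arm:
  motion:
    - [[0.06, 0, 0.0], 0]
    - [[0.2, 0, 0.005], 0]
    - [[0.37, 0, 0.02], 0]
    - [[0.54, 0, 0.055], 0]
    - [[0.71, 0, 0.1], 0]
    - [[0.87, 0, 0.165], 0]
    - [[1.0, 0, 0.22], 0]
    - [[1.06, 0, 0.25], 0]
    - [[1.06, 0, 0.25], 0]
    - [[1.06, 0, 0.25], 0]
  squeeze: 8

```text
time: 6.92
tool_pos: [0.547, -0.2063, 0.1492]
tool_rot: [3.141, -0.001, -3.111]
contact_force: [-0.6, 0.2, -1.3]
opening: 0.0521
grip_force: 8.0
```

Run:
```python
from h import *
from cell import robot
print(robot.observe()["contact_force"],robot.observe()["torque"])
c=snap("scene","s1");d=snap("wrist","w4")
a=cv2.resize(c["pixels"][150:240,220:330],(550,450),interpolation=2)
b=cv2.resize(d["pixels"][100:400:,200:450],(250,300))
im=np.zeros((450,800,3),np.uint8);im[:,:550]=a;im[:300,550:]=b
cv2.imwrite("pics/v1.png",im[:,:,::-1])
```

```text
[-0.62049126  0.2274477  -1.26424954] [-0.05607814  0.21379168 -0.0183229 ]
```

View pics/v1.png

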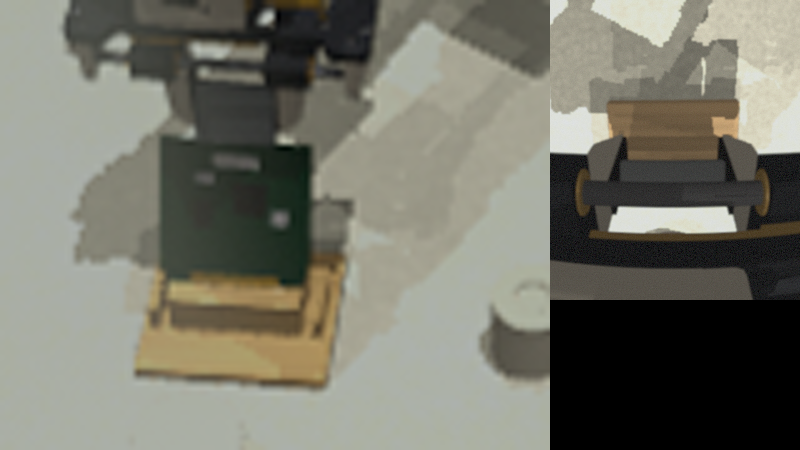

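The board leans with its handle back toward the robot, between the fingers. Its lower edge is still at the rest slot, at about (235,280) in the crop. I'll lock the grip and lift it out along its own axis.

Emit:
step_arm:
  motion:
    - [[0, 0, 0], 0]
    - [[0, 0, 0], 0]
    - [[0.07, 0, -0.12], 0]
    - [[0.2, 0, -0.35], 0]
    - [[0.4, 0, -1.0], 0]
    - [[0.4, 0, -2.0], 0]
    - [[0.4, 0, -2.6], 0]
    - [[0.4, 0, -2.6], 0]
    - [[0.4, 0, -2.6], 0]
  squeeze: 45

```text
time: 8.15
tool_pos: [0.5224, -0.2068, 0.3045]
tool_rot: [3.141, -0.001, -3.111]
contact_force: [-0.8, 0.1, -3.0]
opening: 0.0517
grip_force: 45.0
```

Run:
```python
from h import *
from cell import robot
o=robot.observe();print(o["contact_force"],o["torque"],o["tool_pos"])
c=snap("scene","s2");Rm,t=camRt(c)
G=o["tool_pos"]+[0,0,.002];psi=.033;print(proj(c,G)[0])
a=cv2.resize(c["pixels"][100:220,210:330],(600,600),interpolation=2)
for th,col in((0,(255,0,0)),(15,(255,255,0)),(30,(0,255,255))):
    r=np.radians(th);ax=np.array([-np.sin(r)*np.cos(psi),-np.sin(r)*np.sin(psi),np.cos(r)])
    for y in(-.045,.045):
        P=G-.126*ax+np.array([-np.sin(psi),np.cos(psi),0])*y
        u=(proj(c,P)[0]-[210,100])*5;cv2.circle(a,tuple(int(v) for v in u),4,col,-1)
cv2.imwrite("pics/v2.png",a[:,:,::-1])
```

```text
[-0.84561934  0.07408661 -2.98719398] [0.04820822 0.07628236 0.05167309] [ 0.52235611 -0.20679305  0.30451772]
[263.76825589 128.54447409]
```

View pics/v2.png

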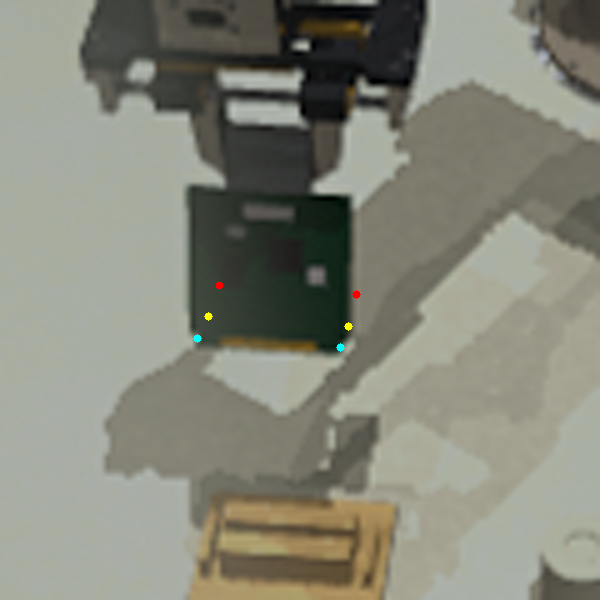

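The board is locked at about 31° lean: its lower edge at row ~347 matches the 30° prediction. Next, transit to above the slot.

```bash
cat >> h.py <<'E'
O=np.array([.6255,.188,.045]);PSI=.091
SR=R.from_euler("z",PSI).as_matrix()@R.from_euler("y",-30,degrees=True).as_matrix()
def slot(x,y,z): return SR@(np.array([x,y,z])/1e3)+O
def G(bz,x=0,y=0): return slot(x,y,bz+126)-[0,0,.002]   # TCP for board lower edge at slot z=bz
E
python3 - <<'E'
from h import *
print(G(174),G(105)); goal(G(174),np.pi+PSI)
E
```

```text
[0.47612065 0.17436883 0.30280762] [0.5104779  0.177504   0.24305187]
shift [0.575 6.372 0.029] spin -0.0604 rows>= 7.0 t 8.2
```

Emit:
step_arm:
  motion:
    - [[0.1, 0.7, -0.1], 0]
    - [[0.3, 1.6, -0.1], -0.02]
    - [[0.5, 2.5, -0.1], -0.04]
    - [[0.575, 3.4, -0.1], -0.06]
    - [[0.575, 4.3, -0.1], -0.06]
    - [[0.575, 5.2, -0.05], -0.06]
    - [[0.575, 5.9, 0.03], -0.06]
    - [[0.575, 6.37, 0.03], -0.06]
    - [[0.575, 6.37, 0.03], -0.06]
    - [[0.575, 6.37, 0.03], -0.06]

```text
time: 9.45
tool_pos: [0.4766, 0.1733, 0.3025]
tool_rot: [-3.141, -0.002, -3.051]
contact_force: [-0.2, -0.1, -2.0]
opening: 0.0515
grip_force: 45.0
```

Run:
```python
from h import *
from cell import robot
o=robot.observe();print(o["tool_pos"],o["tool_rot"])
goal(G(105),np.pi+PSI)
c=snap("scene","s3")
a=cv2.resize(c["pixels"][90:245,320:450],None,fx=4,fy=4,interpolation=2)[:600]
cv2.imwrite("pics/v3.png",a[:,:,::-1])
```

```text
[0.47657473 0.17332481 0.30251611] [-3.14097596e+00 -2.08867469e-03 -3.05079550e+00]
shift [-0.571  0.019  0.99 ] spin -0.0002 rows>= 2.0 t 9.45
```

View pics/v3.png

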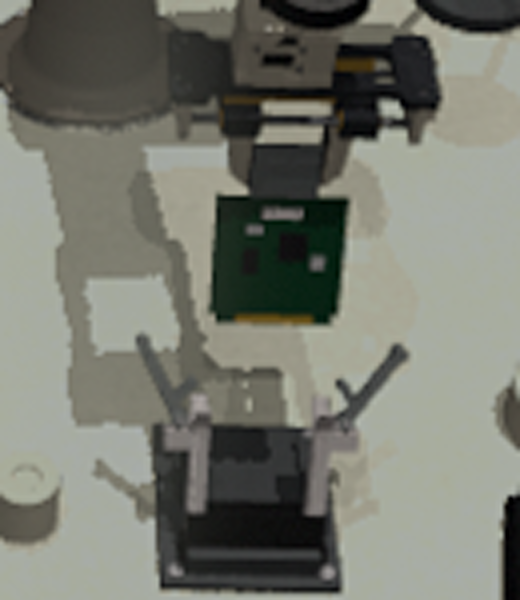

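The board hangs between the open levers, squarely above the mouth and aligned with the guides (guide tops at about (200,400) and (322,405)). That was my last permitted picture, so from here I'll work from force and pose readings.

Emit:
step_arm:
  motion:
    - [[-0.19, 0.01, 0.33], 0]
    - [[-0.38, 0.02, 0.66], 0]
    - [[-0.571, 0.02, 0.99], 0]
    - [[-0.571, 0.02, 0.99], 0]
    - [[-0.571, 0.02, 0.99], 0]

```text
time: 10.12
tool_pos: [0.511, 0.1776, 0.2448]
tool_rot: [3.142, 0.0, -3.052]
contact_force: [0.3, 0.2, -1.6]
opening: 0.0519
grip_force: 45.0
```

Run:
```python
from h import *
goal(G(88),np.pi+PSI);goal(G(70),np.pi+PSI)
```

```text
shift [-0.133 -0.     0.275] spin -0.0012 rows>= 1.0 t 10.125
shift [-0.283 -0.     0.535] spin -0.0012 rows>= 1.0 t 10.125
```

Weight still reads about −2 to −3 N, so the path is free. Continue down slowly.

Emit:
step_arm:
  motion:
    - [[-0.035, 0, 0.07], 0]
    - [[-0.07, 0, 0.14], 0]
    - [[-0.105, 0, 0.205], 0]
    - [[-0.133, 0, 0.275], 0]
    - [[-0.133, 0, 0.275], 0]
    - [[-0.133, 0, 0.275], 0]
  squeeze: 30

```text
time: 10.88
tool_pos: [0.5185, 0.1789, 0.227]
tool_rot: [-3.141, -0.001, -3.051]
contact_force: [-0.2, -0.1, -4.6]
opening: 0.0517
grip_force: 30.0
```

Emit:
step_arm:
  motion:
    - [[-0.035, 0, 0.06], 0]
    - [[-0.07, 0, 0.12], 0]
    - [[-0.11, 0, 0.19], 0]
    - [[-0.15, 0, 0.26], 0]
    - [[-0.15, 0, 0.26], 0]
    - [[-0.15, 0, 0.26], 0]
  squeeze: 15

```text
time: 11.62
tool_pos: [0.5285, 0.1781, 0.212]
tool_rot: [-3.139, 0.001, -3.052]
contact_force: [-0.6, -6.0, -0.8]
opening: 0.0521
grip_force: 15.0
```

Emit:
step_arm:
  motion:
    - [[0, -0.015, 0], 0]
    - [[0, -0.03, 0], 0]
    - [[0, -0.03, 0], 0]

```text
time: 12.0
tool_pos: [0.5284, 0.1777, 0.2119]
tool_rot: [-3.141, 0.001, -3.051]
contact_force: [1.1, -3.3, -4.1]
opening: 0.0519
grip_force: 15.0
```

Run:
```python
from h import *
from cell import robot
for i in range(3):
    o=robot.observe();print(o["contact_force"].round(2),o["torque"].round(3),(SR.T@(o["tool_pos"]+[0,0,.002]-O)*1e3).round(2),o["tool_rot"].round(4))
    snap("wrist","tmp")
goal(G(50),np.pi+PSI)
```

```text
[ 1.05 -3.31 -4.08] [-0.901 -0.218 -0.249] [-1.1000e-01 -1.4000e+00  1.9512e+02] [-3.1413e+00  7.0000e-04 -3.0512e+00]
[ 1.32 -3.67 -3.63] [-0.891 -0.205 -0.291] [-1.0000e-01 -1.3800e+00  1.9516e+02] [-3.1413e+00  7.0000e-04 -3.0511e+00]
[ 1.85 -2.98 -4.66] [-0.956 -0.276 -0.284] [-1.4000e-01 -1.3700e+00  1.9519e+02] [-3.1412e+00  6.0000e-04 -3.0510e+00]
shift [-0.162  0.023  0.276] spin -0.0004 rows>= 1.0 t 12.15
```

Emit:
step_arm:
  motion:
    - [[0, -0.015, 0], 0]
    - [[0, -0.03, 0], 0]
    - [[0, -0.03, 0], 0]

```text
time: 12.52
tool_pos: [0.528, 0.1766, 0.2122]
tool_rot: [3.141, 0.0, -3.051]
contact_force: [0.2, -0.0, -1.2]
opening: 0.052
grip_force: 15.0
```

Emit:
step_arm:
  motion:
    - [[-0.04, 0, 0.07], 0]
    - [[-0.08, 0, 0.14], 0]
    - [[-0.08, 0, 0.14], 0]
    - [[-0.08, 0, 0.14], 0]

```text
time: 13.02
tool_pos: [0.533, 0.1766, 0.2036]
tool_rot: [3.141, -0.0, -3.051]
contact_force: [0.2, -0.3, -2.3]
opening: 0.0518
grip_force: 15.0
```

Emit:
step_arm:
  motion:
    - [[-0.06, 0, 0.104], 0]
    - [[-0.12, 0, 0.208], 0]
    - [[-0.18, 0, 0.312], 0]
    - [[-0.24, 0, 0.416], 0]
    - [[-0.24, 0, 0.416], 0]
  squeeze: 12

```text
time: 13.65
tool_pos: [0.5473, 0.1778, 0.1779]
tool_rot: [-3.142, -0.001, -3.051]
contact_force: [0.1, 0.7, -2.6]
opening: 0.052
grip_force: 12.0
```

```bash
cat > st.py <<'E'
from h import *
from cell import robot
o=robot.observe();p=(SR.T@(o["tool_pos"]+[0,0,.002]-O)*1e3)
print("F",o["contact_force"].round(1),"M",o["torque"].round(2),"slotxyz",p.round(1),"bz",(p[2]-126).round(1),"op",o["opening"],"t",o["time"])
E
python3 st.py
```

```text
F [ 0.1  0.7 -2.6] M [0.02 0.1  0.06] slotxyz [ -0.8  -3.  156.3] bz 30.3 op 0.05197308569954465 t 13.65
```

Emit:
step_arm:
  motion:
    - [[-0.05, 0, 0.087], 0]
    - [[-0.1, 0, 0.173], 0]
    - [[-0.14, 0, 0.243], 0]
    - [[-0.14, 0, 0.243], 0]
    - [[-0.14, 0, 0.243], 0]

```text
time: 14.28
tool_pos: [0.5556, 0.1786, 0.1641]
tool_rot: [3.142, 0.0, -3.051]
contact_force: [-0.3, 0.6, -2.4]
opening: 0.0519
grip_force: 12.0
```

Emit:
step_arm:
  motion:
    - [[-0.015, 0, 0.026], 0]
    - [[-0.03, 0, 0.052], 0]
    - [[-0.05, 0, 0.087], 0]
    - [[-0.05, 0, 0.087], 0]
    - [[-0.05, 0, 0.087], 0]

```text
time: 14.9
tool_pos: [0.5586, 0.1789, 0.159]
tool_rot: [3.141, 0.0, -3.051]
contact_force: [-2.1, 0.1, -0.3]
opening: 0.0518
grip_force: 12.0
```

```bash
python3 st.py
```

```text
F [-2.1  0.1 -0.3] M [-0.01  0.5   0.04] slotxyz [ -0.4  -3.  134.2] bz 8.2 op 0.051793850754019315 t 14.9
```

It reads bz ≈ 8 mm and the weight is carried, so the board rests on the connector. Open slightly and back off upward.

Emit:
step_arm:
  motion:
    - [[0, 0, 0], 0]
    - [[0, 0, 0], 0]
    - [[0, 0, 0], 0]
    - [[0, 0, 0], 0]
  hand: 83

```text
time: 15.4
tool_pos: [0.5588, 0.1789, 0.1589]
tool_rot: [3.142, 0.0, -3.051]
contact_force: [-0.3, -0.3, 0.3]
opening: 0.062
grip_force: 0.0
```

Emit:
step_arm:
  motion:
    - [[0, 0, -0.2], 0]
    - [[0, 0, -0.6], 0]
    - [[0, 0, -1.2], 0]
    - [[0, 0, -1.8], 0]
    - [[0, 0, -1.8], 0]

```text
time: 16.02
tool_pos: [0.56, 0.1792, 0.2711]
tool_rot: [3.141, 0.008, -3.051]
contact_force: [0.4, 0.7, 0.4]
opening: 0.0615
grip_force: 0.0
```

```bash
python3 st.py
python3 - <<'E'
from h import *
O[:]=O+SR@np.array([0,-2.2e-3,0])
d=load("s3");c=snap("scene","s4");w=snap("wrist","w5")
# numeric check: project home/rest board outline, look at colours around it (green board vs. guides)
for bz in(8,):
    for y in(-40,-20,0,20,40):
        print(y,[tuple(int(v) for v in c["pixels"][tuple(proj(c,slot(4,y,bz+h))[0].round().astype(int)[::-1])]) for h in(60,80,94,104,112,130)])
for s,n in((1,"L"),(-1,"R")):
  print(n,"lever tip predicted",[proj(c,slot(0,s*(66+69*np.sin(a-.35)),90+69*np.cos(a-.35)))[0].round(1).tolist() for a in(.88,.87)])
E
```

```text
F [0.4 0.7 0.4] M [ 0.11  0.03 -0.05] slotxyz [ 56.9  -2.8 230.5] bz 104.5 op 0.061549379199393774 t 16.025
-40 [(57, 66, 59), (20, 37, 26), (23, 31, 24), (139, 137, 122), (154, 152, 136), (163, 161, 145)]
-20 [(16, 27, 19), (38, 50, 42), (13, 29, 18), (51, 52, 50), (49, 51, 49), (49, 51, 50)]
0 [(14, 12, 13), (7, 33, 18), (35, 44, 36), (42, 44, 43), (48, 49, 49), (47, 49, 48)]
20 [(12, 22, 16), (9, 34, 19), (7, 22, 13), (38, 41, 40), (46, 48, 47), (41, 43, 43)]
40 [(23, 38, 28), (31, 38, 32), (0, 17, 8), (76, 84, 71), (169, 171, 154), (169, 171, 154)]
L lever tip predicted [[418.9, 177.7], [418.7, 177.5]]
R lever tip predicted [[354.6, 176.0], [354.8, 175.9]]
```

The board sits at rest depth. Board-green pixels reach the shoulders at bz = 8, handle grey is above them, and background shows beside the handle. Next: close the fingers and work the levers inward in alternating stages.

```bash
cat >> h.py <<'E'
def W(u,y,z,yc=-2.5): return R.from_euler("z",PSI).apply([u/1e3,(y+yc)/1e3,0])+[O[0],O[1],z/1e3]
E
python3 - <<'E'
from h import *
goal(W(-77,140,250),np.pi+PSI);goal(W(-77,140,183),np.pi+PSI)
E
```

```text
shift [0.159 2.341 0.288] spin -0.0002 rows>= 3.0 t 16.125
shift [0.16  2.341 1.405] spin -0.0002 rows>= 3.0 t 16.125
```

Emit:
step_arm:
  motion:
    - [[0.05, 0.8, 0], 0]
    - [[0.1, 1.6, 0], 0]
    - [[0.16, 2.34, 0.2], 0]
    - [[0.16, 2.34, 0.8], 0]
    - [[0.16, 2.34, 1.4], 0]
    - [[0.16, 2.34, 1.4], 0]
    - [[0.16, 2.34, 1.4], 0]
  hand: 255
  squeeze: 15

```text
time: 17.0
tool_pos: [0.5368, 0.3179, 0.1838]
tool_rot: [3.141, 0.001, -3.051]
contact_force: [-0.1, -0.5, -0.0]
opening: 0.0009
grip_force: 0.0
```

Emit:
step_arm:
  motion:
    - [[0, -0.1, 0], 0]
    - [[0, -0.2, 0], 0]
    - [[0, -0.3, 0], 0]
    - [[0, -0.4, 0], 0]
    - [[0, -0.4, 0], 0]

```text
time: 17.62
tool_pos: [0.5377, 0.2962, 0.1856]
tool_rot: [3.136, 0.001, -3.051]
contact_force: [-7.2, 8.6, 11.3]
opening: 0.0004
grip_force: 7.5
```

```bash
python3 st.py
```

```text
F [-7.2  8.6 11.3] M [1.29 1.29 0.03] slotxyz [  4.1 115.8 162.3] bz 36.3 op 0.00041665321393087053 t 17.625
```

The force is mainly along the lever toward its pivot, so the fingertips are riding on the bead. I'll back out, drop 16 mm and push on the bar below the bead.

Emit:
step_arm:
  motion:
    - [[0, 0.2, 0], 0]
    - [[0, 0.4, 0], 0]
    - [[-0.06, 0.4, 0.27], 0]
    - [[-0.06, 0.4, 0.27], 0]
    - [[-0.06, 0.2, 0.27], 0]
    - [[-0.06, 0.1, 0.27], 0]
    - [[-0.06, 0.0, 0.27], 0]
    - [[-0.06, 0.0, 0.27], 0]

```text
time: 18.62
tool_pos: [0.5423, 0.2941, 0.1675]
tool_rot: [3.141, 0.001, -3.052]
contact_force: [-0.5, 1.9, 1.5]
opening: 0.0004
grip_force: 0.9
```

```bash
python3 st.py
```

```text
F [-0.5  1.9  1.5] M [ 0.25  0.1  -0.06] slotxyz [ -1.1 113.2 144.4] bz 18.4 op 0.0003782323209271604 t 18.625
```

Emit:
step_arm:
  motion:
    - [[0, -0.08, 0], 0]
    - [[0, -0.16, 0], 0]
    - [[0, -0.24, 0], 0]
    - [[0, -0.24, 0], 0]

```text
time: 19.12
tool_pos: [0.5436, 0.2792, 0.1665]
tool_rot: [-3.141, -0.0, -3.051]
contact_force: [-0.6, 0.8, 1.6]
opening: 0.0006
grip_force: 0.4
```

```bash
python3 st.py
```

```text
F [-0.6  0.8  1.6] M [ 0.15  0.01 -0.03] slotxyz [ -1.7  98.2 143.6] bz 17.6 op 0.0005887677159186367 t 19.125
```

Emit:
step_arm:
  motion:
    - [[0, -0.08, 0], 0]
    - [[0, -0.16, 0], 0]
    - [[0, -0.16, 0], 0]

```text
time: 19.5
tool_pos: [0.5443, 0.2698, 0.1666]
tool_rot: [-3.141, -0.0, -3.051]
contact_force: [-1.3, 1.8, 0.6]
opening: 0.0005
grip_force: 0.6
```

Run:
```python
from h import *
import runpy;runpy.run_path("st.py")
goal(W(-72,138,167),np.pi+PSI);goal(W(-72,-142,167),np.pi+PSI)
c=snap("scene","s5")
a=load("s4")["pixels"].astype(int);b=c["pixels"].astype(int)
for an in(.88,.6,.45,.35,.2,0): print(an,[ (proj(c,slot(0,s*(66+69*np.sin(an-.35))-2.5,90+69*np.cos(an-.35)))[0]).round(1).tolist() for s in(1,-1)])
print(b[168:186,384:424].sum(2)//3)
```

```text
F [-1.3  1.8  0.6] M [0.14 0.13 0.01] slotxyz [ -1.8  88.9 143.8] bz 17.8 op 0.0004565144562100237 t 19.5
shift [-0.023  0.777 -0.007] spin -0.0007 rows>= 1.0 t 19.5
shift [-0.026 -3.89  -0.005] spin -0.0007 rows>= 4.0 t 19.5
0.88 [[418.8, 177.7], [354.5, 176.0]]
0.6 [[413.3, 175.3], [360.3, 174.0]]
0.45 [[410.1, 174.7], [363.5, 173.5]]
0.35 [[407.9, 174.5], [365.7, 173.4]]
0.2 [[404.6, 174.7], [369.0, 173.8]]
0 [[400.2, 175.6], [373.2, 174.9]]
[[ 95  94  92 112 155 152  43   8  13  15  13  10  11   9  23 106 166 163
  161 153 159 160 161 154 112  16  20  40  41  40  41  39  35  34  34  36
   35  34  31  30]
 [ 96  96  95  94 115 138  76  32  37  45  51  64  63  60  81 135 165 163
  159 154 169 169 170 169 143  24  14  17  17  20  20  21  19  18  21  26
   22  18  14  12]
 [ 98  98  98  97  94 103 109  63  69  76  79  88  85  84 108 147 145 144
  140 136 149 150 150 153 138  31  25  21  20  15  14  17  16  16  13  14
   18  24  17  17]
 [ 98  97  97  96  96 101 104  68  70  76  66  40  26  26  25  38  60  59
   56  50  51  56  58  59  58  41  33  31  31  22  24  22  23  23  25  24
  
[... 1655 characters left out ...]
  59  69  68
   65 105 159 165]
 [ 53  53  53  48  48  48  46  41  41  40  62 122 163 160 161 162 159 158
  157 159 160 146  44  37  41 104 145  73  65  69  65  38  32  64  69  65
   71 122 168 164]
 [ 54  54  51  48  47  48  46  42  41  43  85 141 162 160 161 161 159 158
  157 157 159 144  26  40  48 115 160 121  84  66  59  16  39  69  74  95
  118 150 166 164]
 [ 55  53  52  48  47  48  47  41  41  42  98 155 163 161 160 160 159 158
  157 156 156 137  32  43  54 110 159 164 132  83  52  28  56  91 110 147
  160 167 164 164]
 [ 53  54  52  48  46  48  46  43  41  43  66 114 151 161 161 160 155 161
  159 158 152 118  35  45  70 124 153 161 158 132 105 112 115 141 149 167
  166 165 163 164]]
```

The left lever's dark bar now stands at columns 406–409 with its top near (408,174), which is an angle of about 0.35 as intended. Now over to the right lever.

Emit:
step_arm:
  motion:
    - [[0, 0.3, -0.4], 0]
    - [[0, 0.3, -1.4], 0]
    - [[0, -0.7, -1.5], 0]
    - [[0, -1.7, -1.5], 0]
    - [[0, -2.7, -1.5], 0]
    - [[0, -3.9, -1.4], 0]
    - [[0, -3.95, -0.8], 0]
    - [[0, -3.95, 0.0], 0]
    - [[0, -3.95, 0.0], 0]
    - [[0, -3.95, 0.0], 0]

```text
time: 20.8
tool_pos: [0.5666, 0.0343, 0.1682]
tool_rot: [-3.141, 0.002, -3.05]
contact_force: [0.5, -0.1, -0.2]
opening: 0.0007
grip_force: 0.0
```

Emit:
step_arm:
  motion:
    - [[0, 0.15, 0], 0]
    - [[0, 0.3, 0], 0]
    - [[0, 0.45, 0], 0]
    - [[0, 0.55, 0], 0]
    - [[0, 0.55, 0], 0]

```text
time: 21.42
tool_pos: [0.5628, 0.0679, 0.1668]
tool_rot: [3.141, 0.001, -3.05]
contact_force: [1.1, -1.1, -0.7]
opening: 0.0008
grip_force: 0.2
```

```bash
python3 st.py
```

```text
F [ 1.1 -1.1 -0.7] M [-0.01  0.06 -0.02] slotxyz [  -1.6 -113.9  143.9] bz 17.9 op 0.000843978551952956 t 21.425
```

Emit:
step_arm:
  motion:
    - [[0, 0.08, 0], 0]
    - [[0, 0.16, 0], 0]
    - [[0, 0.25, 0], 0]
    - [[0, 0.34, 0], 0]
    - [[0, 0.34, 0], 0]

```text
time: 22.05
tool_pos: [0.5608, 0.0883, 0.1666]
tool_rot: [3.141, -0.0, -3.05]
contact_force: [0.1, -1.0, -0.3]
opening: 0.0005
grip_force: 0.2
```

Emit:
step_arm:
  motion:
    - [[0, 0.05, 0], 0]
    - [[0, 0.1, 0], 0]
    - [[0, 0.15, 0], 0]
    - [[0, 0.15, 0], 0]

```text
time: 22.55
tool_pos: [0.5601, 0.0965, 0.1666]
tool_rot: [-3.141, -0.0, -3.051]
contact_force: [-0.7, -4.2, 1.2]
opening: 0.0005
grip_force: 2.1
```

```bash
python3 st.py
```

```text
F [-0.7 -4.2  1.2] M [-0.63  0.15 -0.  ] slotxyz [ -1.8 -85.1 143.8] bz 17.8 op 0.0005250964198554707 t 22.55
```

Emit:
step_arm:
  motion:
    - [[0, 0.03, 0], 0]
    - [[0, 0.06, 0], 0]
    - [[0, 0.06, 0], 0]

```text
time: 22.92
tool_pos: [0.5598, 0.0997, 0.1665]
tool_rot: [-3.141, -0.0, -3.051]
contact_force: [-0.5, -5.5, 0.6]
opening: 0.0002
grip_force: 2.9
```

Emit:
step_arm:
  motion:
    - [[0, -0.4, 0], 0]
    - [[0, -0.4, -0.8], 0]
    - [[0, -0.2, -1.5], 0]
    - [[0, 0.8, -1.5], 0]
    - [[0, 1.8, -1.5], 0]
    - [[0, 2.8, -1.4], 0]
    - [[0, 3.2, -0.7], 0]
    - [[0, 3.2, 0.0], 0]
    - [[0, 3.2, 0.0], 0]
    - [[0, 3.2, 0.0], 0]

```text
time: 24.18
tool_pos: [0.5432, 0.2917, 0.1683]
tool_rot: [3.14, 0.002, -3.051]
contact_force: [-0.1, -0.0, 0.5]
opening: 0.0005
grip_force: 0.0
```

```bash
python3 st.py
```

```text
F [-0.1 -0.   0.5] M [ 0.01  0.02 -0.01] slotxyz [ -0.2 110.8 144.8] bz 18.8 op 0.00047415066600063095 t 24.175
```

Emit:
step_arm:
  motion:
    - [[0, -0.15, 0], 0]
    - [[0, -0.3, 0], 0]
    - [[0, -0.4, 0], 0]
    - [[0, -0.46, 0], 0]
    - [[0, -0.51, 0], 0]
    - [[0, -0.51, 0], 0]

```text
time: 24.92
tool_pos: [0.5453, 0.2607, 0.1668]
tool_rot: [3.142, 0.0, -3.051]
contact_force: [0.5, 1.3, 1.5]
opening: 0.0006
grip_force: 0.7
```

Emit:
step_arm:
  motion:
    - [[0, -0.03, 0], 0]
    - [[0, -0.06, 0], 0]
    - [[0, -0.09, 0], 0]
    - [[0, -0.09, 0], 0]

```text
time: 25.42
tool_pos: [0.5457, 0.2558, 0.1666]
tool_rot: [3.141, 0.0, -3.051]
contact_force: [0.3, 4.9, 0.5]
opening: 0.0008
grip_force: 2.3
```

```bash
python3 st.py
```

```text
F [0.3 4.9 0.5] M [ 0.81 -0.18  0.07] slotxyz [ -1.7  74.7 143.7] bz 17.7 op 0.0008473597124483221 t 25.425
```

Emit:
step_arm:
  motion:
    - [[0, -0.03, 0], 0]
    - [[0, -0.06, 0], 0]
    - [[0, -0.06, 0], 0]
    - [[0, -0.06, 0], 0]

```text
time: 25.92
tool_pos: [0.5461, 0.2524, 0.1664]
tool_rot: [3.141, 0.0, -3.051]
contact_force: [2.1, 6.5, -0.8]
opening: 0.0006
grip_force: 2.5
```

Emit:
step_arm:
  motion:
    - [[0, -0.03, 0], 0]
    - [[0, -0.05, 0], 0]
    - [[0, -0.05, 0], 0]
    - [[0, -0.05, 0], 0]

```text
time: 26.42
tool_pos: [0.5462, 0.2496, 0.1663]
tool_rot: [3.14, 0.0, -3.051]
contact_force: [1.7, 6.5, -1.7]
opening: 0.0006
grip_force: 2.6
```

```bash
python3 st.py
```

```text
F [ 1.7  6.5 -1.7] M [ 1.14 -0.18  0.08] slotxyz [ -1.9  68.6 143.4] bz 17.4 op 0.0005507283175766034 t 26.425
```

Emit:
step_arm:
  motion:
    - [[0, 0.3, 0], 0]
    - [[0, 0.3, -0.8], 0]
    - [[0, 0.0, -1.5], 0]
    - [[0, -1.0, -1.5], 0]
    - [[0, -2.0, -1.5], 0]
    - [[0, -2.9, -1.4], 0]
    - [[0, -3.0, -0.7], 0]
    - [[0, -3.0, 0.03], 0]
    - [[0, -3.0, 0.03], 0]
    - [[0, -3.0, 0.03], 0]

```text
time: 27.68
tool_pos: [0.5634, 0.07, 0.1663]
tool_rot: [-3.141, 0.002, -3.05]
contact_force: [-0.5, -0.4, -0.2]
opening: 0.0007
grip_force: 0.0
```

Emit:
step_arm:
  motion:
    - [[0, 0.15, 0], 0]
    - [[0, 0.3, 0], 0]
    - [[0, 0.4, 0], 0]
    - [[0, 0.45, 0], 0]
    - [[0, 0.5, 0], 0]
    - [[0, 0.5, 0], 0]

```text
time: 28.42
tool_pos: [0.5599, 0.0994, 0.1649]
tool_rot: [-3.141, 0.0, -3.051]
contact_force: [0.4, -1.8, 0.5]
opening: 0.0004
grip_force: 0.4
```

```bash
python3 st.py
```

```text
F [ 0.4 -1.8  0.5] M [-0.05 -0.   -0.04] slotxyz [ -2.6 -82.3 142.3] bz 16.3 op 0.00041026471760752394 t 28.425
```

Emit:
step_arm:
  motion:
    - [[0, 0.04, 0], 0]
    - [[0, 0.08, 0], 0]
    - [[0, 0.12, 0], 0]
    - [[0, 0.12, 0], 0]

```text
time: 28.92
tool_pos: [0.5593, 0.1064, 0.1648]
tool_rot: [-3.141, 0.0, -3.051]
contact_force: [1.6, -5.0, -1.0]
opening: 0.0005
grip_force: 2.1
```

Emit:
step_arm:
  motion:
    - [[0, 0.04, 0], 0]
    - [[0, 0.08, 0], 0]
    - [[0, 0.12, 0], 0]
    - [[0, 0.12, 0], 0]

```text
time: 29.42
tool_pos: [0.5593, 0.1076, 0.1647]
tool_rot: [-3.131, -0.001, -3.052]
contact_force: [2.4, -28.8, -1.5]
opening: 0.0005
grip_force: 13.4
```

```bash
python3 st.py
```

```text
F [  2.4 -28.8  -1.5] M [-4.74 -0.52 -0.26] slotxyz [ -2.6 -74.1 142. ] bz 16.0 op 0.0004875925972681462 t 29.425
```

The right lever hit its stop (force rose sharply to 29 N). Back off and confirm the left one.

Emit:
step_arm:
  motion:
    - [[0, -0.3, 0], 0]
    - [[0, -0.4, -0.6], 0]
    - [[0, -0.2, -1.5], 0]
    - [[0, 0.8, -1.5], 0]
    - [[0, 1.8, -1.5], 0]
    - [[0, 2.7, -1.4], 0]
    - [[0, 2.9, -0.7], 0]
    - [[0, 2.9, 0.02], 0]
    - [[0, 2.9, 0.02], 0]
    - [[0, 2.9, 0.02], 0]

```text
time: 30.68
tool_pos: [0.5435, 0.2876, 0.1655]
tool_rot: [3.14, 0.002, -3.051]
contact_force: [0.3, -0.6, 0.1]
opening: 0.0004
grip_force: 0.0
```

Emit:
step_arm:
  motion:
    - [[0, -0.2, 0], 0]
    - [[0, -0.35, 0], 0]
    - [[0, -0.45, 0], 0]
    - [[0, -0.48, 0], 0]
    - [[0, -0.48, 0], 0]
    - [[0, -0.48, 0], 0]

```text
time: 31.42
tool_pos: [0.5453, 0.2587, 0.1637]
tool_rot: [3.141, -0.0, -3.051]
contact_force: [0.4, -0.1, -0.2]
opening: 0.0005
grip_force: 0.0
```

```bash
python3 st.py
```

```text
F [ 0.4 -0.1 -0.2] M [0.01 0.   0.01] slotxyz [ -3.3  77.7 141.2] bz 15.2 op 0.00048680447913279965 t 31.425
```

Emit:
step_arm:
  motion:
    - [[0, -0.06, 0], 0]
    - [[0, -0.1, 0], 0]
    - [[0, -0.14, 0], 0]
    - [[0, -0.17, 0], 0]
    - [[0, -0.17, 0], 0]

```text
time: 32.05
tool_pos: [0.5462, 0.2501, 0.1636]
tool_rot: [3.138, 0.001, -3.051]
contact_force: [-0.2, 8.8, -2.1]
opening: 0.0003
grip_force: 3.4
```

Emit:
step_arm:
  motion:
    - [[0, -0.04, 0], 0]
    - [[0, -0.07, 0], 0]
    - [[0, -0.07, 0], 0]

```text
time: 32.42
tool_pos: [0.5463, 0.2494, 0.1636]
tool_rot: [3.132, 0.002, -3.05]
contact_force: [-0.0, 21.4, -4.6]
opening: 0.0005
grip_force: 9.2
```

```bash
python3 st.py
```

```text
F [-0.  21.4 -4.6] M [3.71 0.02 0.18] slotxyz [ -3.2  68.4 141.1] bz 15.1 op 0.0005098016819668046 t 32.425
```

Both levers have reached their stops. I'll retreat to the robot side and check numerically in the scene camera.

Emit:
step_arm:
  motion:
    - [[0, 0.3, 0], 0]
    - [[0, 0.4, -0.6], 0]
    - [[0.5, 0.4, -1.5], 0]
    - [[1.5, 0.4, -2.0], 0]
    - [[2.0, 0.4, -2.0], 0]
    - [[2.0, 0.4, -2.0], 0]
    - [[2.0, 0.4, -2.0], 0]

```text
time: 33.3
tool_pos: [0.4256, 0.2572, 0.2838]
tool_rot: [-3.141, 0.001, -3.051]
contact_force: [0.5, -0.5, -1.3]
opening: 0.0005
grip_force: 0.0
```

Run:
```python
from h import *
c=snap("scene","s6");g=c["pixels"].astype(int)
for an in(0,.1,.2): print(an,[(proj(c,slot(0,s*(66+69*np.sin(an-.35))-2.5,90+69*np.cos(an-.35)))[0]).round(1).tolist() for s in(1,-1)])
print("handle top home/rest",[proj(c,slot(-7,y,z))[0].round(1).tolist() for z in(140,148) for y in(-28.5,23.5)])
print("shoulder",[proj(c,slot(4,y,z))[0].round(1).tolist() for z in(100,108) for y in(-52.5,47.5)])
print("cols 366-407, rows 168-192");print("\n".join(" ".join(f"{v:3d}" for v in r) for r in g[168:193,366:408].sum(2)//3))
```

```text
0 [[400.2, 175.6], [373.2, 174.9]]
0.1 [[402.4, 175.0], [371.1, 174.2]]
0.2 [[404.6, 174.7], [369.0, 173.8]]
handle top home/rest [[377.8, 178.8], [394.3, 179.2], [378.0, 176.4], [394.5, 176.8]]
shoulder [[369.8, 191.6], [401.3, 192.5], [369.9, 189.3], [401.5, 190.1]]
cols 366-407, rows 168-192
164 164 165 165 165 165 166 166 165 166 167 166 165 164 154 140 141 143 131  89  91  93  94  93  93  91  86  95 135 146 146 146 145 143 141 143 144 143 143 144 145 144
166 164 165 165 166 166 167 163 157 165 154 152 145 143 131  88  91  90  91  93  94  95  94  94  93  93  90  75  95 137 148 145 144 143 143 144 144 143 142 144 143 144
167 167 166 167 163 153 154 145 127 146 114 115 109  89  91  93  94  96  95  95  96  95  94  94  94  93  90  78  76  98 138 149 146 144 144 144 144 141 141 142 142 144
165 153 153 152 143 114 116 116 114 113 115 116 113 100  94  94  95  95  96  95  94  94  94  93  94  93  91  82  78  76  96 137 148 147 147 146 146 146 146 146 143 144
147 114 113 112 113 114 111 109 111 116 115 115 117 113  93  94  94  94  94  93  93  94  94  93  94  95  94  90  78  79  75 106 149 
[... 2695 characters left out ...]
 139  91  64  69 103 152 160
 80  78  72  65  82  80  80  86 122 165 172 147  50  72  73  73  73  72  73  72  72  72  71  72  72  72  71  76 121 162 145 110 113 106  92  95  87  59  69  84 129 158
 78  75  74  75  73  71  75  76  86 128 153 117  55  73  74  73  73  74  73  73  73  73  73  73  72  73  71  78 119 148 106  73  78  73  75  75  71  60  70  82 127 158
 78  77  78  94  93  93  87  65  67  71  87  77  51  64  63  63  63  64  62  64  64  65  66  66  66  66  66  72  94 101  53  70  76  69  68  67  65  63  67  69 102 148
 81  80  91 120 119 119 107  50  43  25  26  24  23  25  25  25  28  29  29  27  30  30  37  37  39  40  38  38  26  15  29  53  60  81 117 111 106 108  77  67  77 121
```

The left bead is at (399.6,175.5) and the right at (372.5,175), against predicted shut positions of (400.2,175.6) and (373.2,174.9). The board's shoulder line is at row ~192, which is the home position (rest depth would be ~189.5). Both levers are shut, the board is home and the arm is clear, so I'll hand it in.

```bash
python3 -c "
from cell import robot
print(robot.hand_in())"
```

```text
the job is handed in; nothing more can be done
None
```

I handed the job in at about 33 s: by the last camera and force checks the board is fully home in the rack with both ejector levers shut, and the arm is clear. The hand-in call returned no verdict.

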